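# Fill the last nests of the macaron packs and sort out the rest

### The job

Sort the mixed handful at the front of the table: seat each whole macaron flat and fully home in the empty nest of the pack that already holds its colour, put the broken macaron (the one without its top shell) in the crumb tray, and put the stray cookie in the tray with the other cookies. Macarons crack easily, so set the whole ones down rather than dropping them, and do not press hard with the fingers on the packs or on what is already packed.

Things in the scene. Friction and masses are not known exactly. Their poses are not given: they have to be found in the camera images.
- macaron_pink_center (a point): whole raspberry-pink macaron: a round two-shelled almond biscuit with a filling between, 43 mm across, 24 mm high, lying flat on the table; the point is its centre, 12 mm above its underside; z is up, it is round so its yaw does not matter. It grips well across its widest part, the ruffled edges 6 to 18 mm above its underside
- macaron_green_center (a point): whole pistachio-green macaron: a round two-shelled almond biscuit with a filling between, 43 mm across, 24 mm high, lying flat on the table; the point is its centre, 12 mm above its underside; z is up, it is round so its yaw does not matter. It grips well across its widest part, the ruffled edges 6 to 18 mm above its underside
- macaron_brown_center (a point): whole chocolate-brown macaron: a round two-shelled almond biscuit with a filling between, 43 mm across, 24 mm high, lying flat on the table; the point is its centre, 12 mm above its underside; z is up, it is round so its yaw does not matter. It grips well across its widest part, the ruffled edges 6 to 18 mm above its underside
- broken_pink_center (a point): broken raspberry-pink macaron that has lost its top shell, so pale pink-beige cream with a few shell flakes shows on top: 43 mm across, 14 mm high; the point is its centre, 7 mm above its underside; z is up, round
- stray_cookie_center (a point): small lumpy golden butter cookie with dark chocolate pieces, about 34 mm across, body 16 mm high (chocolate up to 20 mm); the point lies 9 mm above its underside, in its middle; may be gripped at any yaw
- pack_pink_nest (a point): raspberry-pink pack's one empty nest, at the -x end: centre of its floor, 4.5 mm above table; x along the row, y across. Fixed kraft box 184x76 mm, 12.5 mm high, white insert flush with the rim, 3 nests in a row, 58 mm apart; two hold pink macarons 16 mm above the rim. Nest 46 mm wide at the floor, 54 at the top, 8 deep. Fingers have room only across the row (y)
- pack_green_nest (a point): pistachio-green pack's one empty nest, in the middle: centre of its floor, 4.5 mm above table; x along the row, y across. Fixed kraft box 184x76 mm, 12.5 mm high, white insert flush with the rim, 3 nests in a row, 58 mm apart; two hold green macarons 16 mm above the rim. Nest 46 mm wide at the floor, 54 at the top, 8 deep. Fingers have room only across the row (y)
- pack_brown_nest (a point): chocolate-brown pack's one empty nest, at the +x end: centre of its floor, 4.5 mm above table; x along the row, y across. Fixed kraft box 184x76 mm, 12.5 mm high, white insert flush with the rim, 3 nests in a row, 58 mm apart; two hold brown macarons 16 mm above the rim. Nest 46 mm wide at the floor, 54 at the top, 8 deep. Fingers have room only across the row (y)
- crumb_floor (a point): the crumb tray: a clear fixed food container, 185 x 245 mm at the rim, 70 mm high, open on top, with loose dark crumbs on its floor and nothing else in it; the point is the middle of its inner floor, 7 mm above the table; its x axis runs along the short side; the inner floor is about 135 x 200 mm
- cookie_floor (a point): the cookie tray: a clear fixed food container, 175 x 200 mm at the rim, 75 mm high, open on top, with a few chocolate-chip cookies in it; the point is the middle of the empty half of its inner floor, 6 mm above the table, 33 mm from the container's centre along its own x (the 175 mm side); the empty half is about 65 mm along x and 150 mm along y
Not all that is in view belongs to the job. What is shaped like the part that bears macaron_pink_center but purple is not meant.

How it is judged:
By the outcome, as a careful person would: the job done as asked, in the order asked, and still so for the second after the job is handed in, with the robot touching nothing.
It also fails if it takes over 120 s, if anything falls off the work surface, if the arm or the gripper's body presses on something with over 40 N, if the wrist force passes 120 N, or if a joint passes its speed limit or range.

### The arm

A 6-joint arm with a two-finger parallel gripper is mounted at the origin on a cart in front of the work surface, level with it; the furniture and walls round the work are solid. World frame = base frame: x ahead of the robot, y to its left, z up, the work surface at z = 0. Lengths are in m, angles in rad, forces in N, time in s.
With the tool pointing down it reaches from about 0.25 to 0.85 m from the base axis. Payload 12.5 kg.
Tool frame: the origin (TCP) lies midway between the tips of the shut fingers; the grasp point (between the pads) lies r.pinch_z behind it (r.pinch_z is the distance from the TCP to the grasp point, in m); z points along the fingers, y is the direction in which the jaws open and shut (so a half turn about z gives the same grasp; the last joint's range is limited). The gripper opens to 93 mm and grips with 3 to 60 N. Pads are 15 mm wide; open, the fingers measure 128 mm over their backs; the gripper's body (75 mm by 188 mm) begins 65 mm behind the grasp point.
Start: joints at [-1.403, 0.351, 1.652, -0, 1.139, -0.085], TCP at [0.138, -0.532, 0.219] pointing down, gripper open.
Joint ranges: [-2.75, 2.75], [-0.79, 2.1], [0.01, 2.65], [-1.57, 4.71], [0.07, 3.14], [-2.87, 2.87]. Speed limits (rad/s): [2.22, 2.22, 2.79, 3.14, 3.14, 3.14].

### API

Orientations are given as a unit quaternion [w, x, y, z].
In Python, from bench import get_obs, vision, order, r gives the robot as it stands. The module is installed in compiled form; this text tells all that it offers.
- The arm moves only by the shell command python3 -m jog 'ROWS' [FORCE]. ROWS is JSON, a list of rows, each a list of 3 entries, a list of its own where there are three numbers: the opening in per cent of the stroke, from 0 (shut) to 100 (fully open), then the shift along the world's x, y, z in m, then the turn, a rotation vector about the world's x, y, z in rad. A call has 1 to 10 rows; each row is the pose to reach, as a shift and turn from the pose commanded when the call began; what a row does not reach only later rows make up. A row lasts 1/8 s, in which the tool goes at most 62.5 mm and 10.7 degrees, less where a joint would pass 70% of its speed; a pose out of reach is approached as far as the arm can. A call with a gripper value outside its range is refused whole. The fingers move at their own pace and stop on an object; FORCE is the grip in N (left out, the last holds). Time passes only in rows, so rows that repeat a pose let the fingers close. It gives the time, the measured TCP pose, the force and the opening at its end, in the units of the state.
- get_obs(): the state, without advancing time (a new reading comes with each control period).
- vision.camera(name): name is "side" or "top" or "wrist"; returns (picture, depth): 480x640x3 uint8, red, green, blue; 480x640 float32, m along the optical axis (not along the pixel's ray), 0 where there is no reading.
- vision.camera_info(name): a dict with "fovy" (degrees; the focal length in pixels is half the picture's height over the tangent of half this angle, whatever the lens; pixels are square), "cx", "cy" (the principal point, pixels), "T" (4x4, takes a point from camera to world coordinates). Camera axes: x right, y down, z forward; pixel columns grow to the right and rows downward; lengths in m; the calibration is good to about 2 mm. A picture is of the moment at which its call begins: read the wrist's pose just before it. camera_info takes no time and is no camera call; for the wrist camera it gives the pose at the moment of the call.
- order.close_job(): hands the job in, once; it reports no verdict.
The state is a dict: "t": time; "joint_positions": joint angles; "dq": joint speeds; "tau": joint torques, N m; "eef_pos": TCP position; "orientation": TCP orientation; "ft_force": force on the tool from outside, world axes, zero at the start; "moment": the same for the moment, N m; "gripper_width": finger opening in m.
Only numpy, scipy, OpenCV 4.12 (cv2) and the standard library are available. Lean on these libraries where they do the work, as an engineer would, in place of code of your own. Each camera call takes 0.05 s, during which the arm holds its last target. There are 200 camera calls.

## Working session

There is one attempt and no reset: what is moved stays moved. The work goes in short steps, Python scripts to look and compute and a shell command to move; the robot and the scene stay as the last step left them, time stands still between calls to the robot, and variables do not carry over. Pictures are saved under pics/ and viewed, about 12 in all and at most 16, crops included, and the job is handed in when it is done.

```bash
mkdir -p pics; cat > h.py <<'E'
import numpy as np, cv2
from bench import get_obs, vision, order, r
def snap(n,f=None):
    ci=vision.camera_info(n); im,d=vision.camera(n)
    if f: cv2.imwrite('pics/'+f,im[:,:,::-1])
    return im,d,ci
def cloud(d,ci):
    f=240/np.tan(np.radians(ci['fovy'])/2)
    v,u=np.mgrid[:480,:640]
    p=np.stack([(u-ci['cx'])/f*d,(v-ci['cy'])/f*d,d,np.ones_like(d)],-1)
    return (p@np.array(ci['T']).T)[...,:3]
E
python3 - <<'E'
from h import *
for n in('top','side'):
    im,d,ci=snap(n,n+'0.png'); np.savez(n+'0.npz',im=im,P=cloud(d,ci),d=d); print(n,ci)
o=get_obs();print(o,r.pinch_z)
E
```

```text
top {'fovy': 50.26839625111082, 'cx': 325.1069033426253, 'cy': 241.8557484092304, 'T': array([[-1.68035715e-03, -9.92844320e-01,  1.19404070e-01,
         3.65197669e-01],
       [-9.99998510e-01,  1.71558948e-03,  1.92276700e-04,
        -4.06023958e-02],
       [-3.95749195e-04, -1.19403569e-01, -9.92845724e-01,
         1.33624041e+00],
       [ 0.00000000e+00,  0.00000000e+00,  0.00000000e+00,
         1.00000000e+00]])}
side {'fovy': 49.973958860563584, 'cx': 311.4857436060901, 'cy': 257.40022587191953, 'T': array([[ 0.61492651,  0.29876232, -0.72979892,  1.4947736 ],
       [ 0.78844609, -0.25026295,  0.56189076, -0.76606565],
       [-0.01476984, -0.92092862, -0.38945131,  0.55873148],
       [ 0.        ,  0.        ,  0.        ,  1.        ]])}
{'t': 0.1, 'joint_positions': array([-1.40258364e+00,  3.51210112e-01,  1.65232557e+00, -1.57545401e-05,
        1.13910155e+00, -8.46314812e-02]), 'dq': array([-0.00086669, -0.0034391 , -0.00309747, -0.00111111,  0.00092879,
        0.00116937]), 'tau': array([ 1.61174754e-03, -4.98026919e+01, -2.85704648e+01,  7.00677442e-02,
        2.38651555e-02, -2.43442685e-05]), 'eef_pos': array([ 0.13754165, -0.53221849,  0.21815318]), 'orientation': array([-5.21530777e-04,  9.92018815e-01,  1.26088851e-01, -2.89669036e-05]), 'ft_force': array([-0.06124007, -0.53247131,  0.33483989]), 'moment': array([ 0.04217155,  0.04090326, -0.05392751]), 'gripper_width': 0.09284275306854754} 0.0188
```

View pics/top0.png

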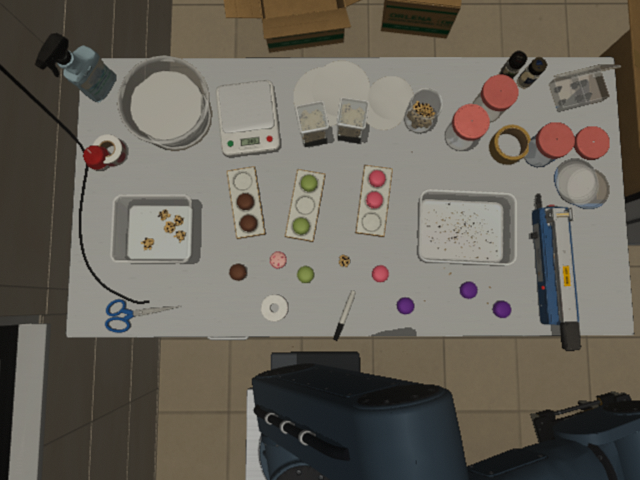

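View pics/side0.png

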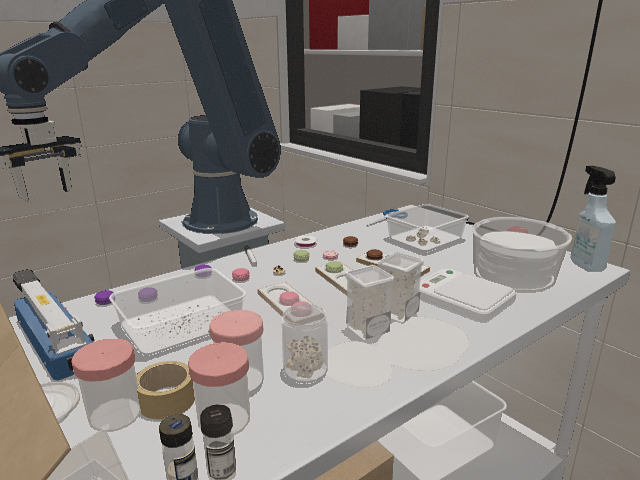

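Top view: pink (380,273), green (306,274), brown (238,272), broken (279,260), cookie (345,261). The three purple ones at (405,306), (468,290) and (502,309) are not meant. The empty nests are at (371,221), (306,205) and (243,181). The crumb tray is at (467,228) and the cookie tray at (155,230). I'll confirm with an enlarged crop and measure.

```bash
python3 - <<'E'
from h import *
from scipy import ndimage as N
z=np.load('top0.npz'); im,P=z['im'],z['P']
cv2.imwrite('pics/c1.png',cv2.resize(im[160:320,100:300,::-1],None,fx=4,fy=3.7,interpolation=cv2.INTER_CUBIC))
# macarons: table-height blobs
for n,(u,v),h in(('pink',(380,273),.024),('green',(306,274),.024),('brown',(238,272),.024),('broken',(279,260),.014),('cookie',(345,261),.016)):
    w=P[v-14:v+15,u-14:u+15]; m=(w[...,2]>.006)
    l,_=N.label(m); m=l==l[14,14]; q=w[m]; print(n,m.sum(),q.mean(0).round(4),((q.min(0)+q.max(0))/2).round(4),np.ptp(q,0).round(3))
for n,(u,v) in(('nestP',(371,221)),('nestG',(305,205)),('nestB',(243,181)),('P1',(377,178)),('P2',(374,199)),('G1',(309,183)),('G3',(302,226)),('B2',(246,201)),('B3',(249,223))):
    print(n,P[v-1:v+2,u-1:u+2].reshape(-1,3).mean(0).round(4))
for n,(u,v) in(('crumb',(462,230)),('cookt',(160,233))):
    print(n,P[v,u].round(4))
for n,(u0,u1,v0,v1) in (('ck',(105,207,185,272)),('cr',(410,522,182,272))):
    q=P[v0:v1,u0:u1].reshape(-1,3); q=q[q[:,2]>.055]; print(n,len(q),q.min(0),q.max(0)) if len(q) else None
    if len(q): print(cv2.minAreaRect(q[:,:2].astype(np.float32)))
E
```

```text
pink 234 [ 0.4424 -0.1818  0.0213] [ 0.4428 -0.1818  0.0184] [0.042 0.042 0.021]
green 232 [0.4401 0.0098 0.033 ] [ 0.4132 -0.0041  0.6714] [0.096 0.073 1.33 ]
brown 236 [0.447  0.1832 0.0276] [0.4172 0.0836 0.6719] [0.104 0.248 1.329]
broken 219 [0.4789 0.0817 0.0187] [0.4332 0.0314 0.6714] [0.136 0.144 1.33 ]
cookie 104 [ 0.4766 -0.0899  0.0138] [ 0.4771 -0.0906  0.0161] [0.032 0.028 0.019]
nestP [ 0.5802 -0.1612  0.0062]
nestG [0.6237 0.0127 0.004 ]
nestB [0.6891 0.178  0.0032]
P1 [ 0.6904 -0.1763  0.0285]
P2 [ 0.6347 -0.1678  0.0278]
G1 [0.6773 0.0014 0.0286]
G3 [0.5638 0.0193 0.0289]
B2 [0.6299 0.1652 0.0281]
B3 [0.5717 0.1562 0.0298]
crumb [ 5.567e-01 -4.014e-01  5.000e-04]
cookt [0.5499 0.3944 0.0018]
ck 1440 [ 0.36519767 -0.0406024   0.05514653] [0.63967338 0.49318017 1.33624041]
((0.5191429853439331, 0.22043007612228394), (0.571927011013031, 0.20061923563480377), 78.79949951171875)
cr 1171 [ 0.36519767 -0.52275822  0.05502643] [ 0.6524674  -0.0406024   1.33624041]
((0.530441403388977, -0.2737327218055725), (0.2282187044620514, 0.5239629745483398), 11.79304313659668)
```

View pics/c1.png

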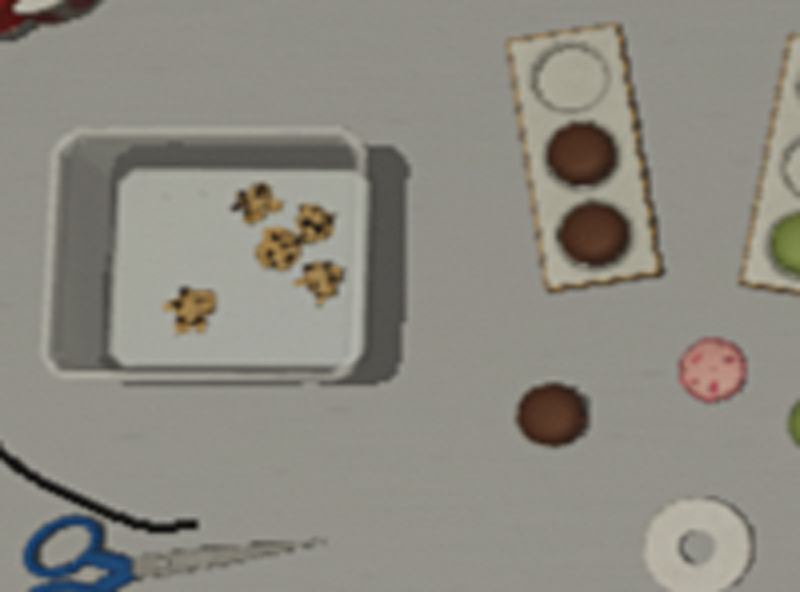

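The crop confirms it. The brown macaron is at (238,272) and the broken one, with flaked pale cream, is at (278,260). The brown pack's empty nest is at its +x end. The free floor in the cookie tray is around (144,223). Next I go above the pink macaron and refine the numbers.

```bash
python3 -m jog '[[100,[0.305,0.35,-0.04],[0,0,-0.389]],[100,[0.305,0.35,-0.04],[0,0,-0.389]],[100,[0.305,0.35,-0.04],[0,0,-0.389]],[100,[0.305,0.35,-0.04],[0,0,-0.389]],[100,[0.305,0.35,-0.04],[0,0,-0.389]],[100,[0.305,0.35,-0.04],[0,0,-0.389]],[100,[0.305,0.35,-0.04],[0,0,-0.389]],[100,[0.305,0.35,-0.04],[0,0,-0.389]],[100,[0.305,0.35,-0.04],[0,0,-0.389]],[100,[0.305,0.35,-0.04],[0,0,-0.389]]]' 8
python3 - <<'E'
from h import *
z=np.load('top0.npz'); im,P,d=z['im'],z['P'],z['d']
def blob(n,u,v,lo,R=13):
    w=P[v-R:v+R+1,u-R:u+R+1].reshape(-1,3); g=(w[:,2]>lo)&(w[:,2]<.06); q=w[g]
    (c,rad)=cv2.minEnclosingCircle(q[:,:2].astype(np.float32)); print(n,len(q),q[:,:2].mean(0).round(4),np.round(c,4),round(rad,4)); return q[:,:2].mean(0)
for a in(('pink',380,273,.007),('green',306,274,.007),('brown',238,272,.007),('broken',279,260,.006),('cookie',345,261,.006)): blob(*a)
Q={k:blob(k,u,v,.019,11) for k,u,v in(('P1',377,178),('P2',374,199),('G1',309,183),('G3',302,226),('B2',246,201),('B3',249,223))}
def yaw(a,b): return np.arctan2(a[1]-b[1],a[0]-b[0])
print('NP',2*Q['P2']-Q['P1'],yaw(Q['P1'],Q['P2']));print('NG',(Q['G1']+Q['G3'])/2,yaw(Q['G1'],Q['G3']));print('NB',2*Q['B2']-Q['B3'],yaw(Q['B2'],Q['B3']))
for k,(u0,u1,v0,v1),h in(('ck',(105,207,185,272),.06),('cr',(412,520,182,272),.055)):
    q=P[v0:v1,u0:u1].reshape(-1,3); q=q[(q[:,2]>h)&(q[:,2]<.09)]; print(k,cv2.minAreaRect(q[:,:2].astype(np.float32)))
for n,(u,v) in (('ckspot',(144,223)),('c1',(164,215)),('c2',(148,243)),('c3',(169,227)),('c4',(180,236)),('c5',(178,220))): print(n,P[v,u].round(3))
im,dd,ci=snap('wrist','w1.png'); np.savez('w1.npz',im=im,P=cloud(dd,ci)); o=get_obs(); print(o['t'],o['eef_pos'],o['orientation'])
E
```

```text
t: 1.35
eef_pos: [0.4422, -0.1828, 0.1785]
orientation: [-0.0, 0.998, -0.068, -0.0]
ft_force: [-0.5, -0.2, -0.1]
gripper_width: 0.093
pink 234 [ 0.4424 -0.1818] [ 0.443  -0.1823] 0.022
green 230 [0.441  0.0102] [0.4437 0.0094] 0.0246
brown 236 [0.4475 0.1843] [0.4542 0.1909] 0.0303
broken 227 [0.4796 0.0821] [0.4778 0.0747] 0.0364
cookie 114 [ 0.4768 -0.0907] [ 0.4814 -0.0996] 0.0346
P1 211 [ 0.6927 -0.1772] [ 0.6931 -0.1723] 0.0272
P2 217 [ 0.6355 -0.169 ] [ 0.6368 -0.1642] 0.0276
G1 218 [0.6803 0.0017] [0.6815 0.0026] 0.0227
G3 221 [0.5665 0.0218] [0.5693 0.0159] 0.028
B2 221 [0.6314 0.1675] [0.6357 0.1643] 0.0274
B3 222 [0.574  0.1588] [0.5752 0.1596] 0.0223
NP [ 0.57818855 -0.16088822] -0.14123119141985896
NG [0.62335327 0.01172616] -0.17460014850331645
NB [0.68868386 0.1762492 ] 0.15107202434073808
ck ((0.55354243516922, 0.3931114673614502), (0.1726173311471939, 0.2000153511762619), 0.15572501718997955)
cr ((0.5567703247070312, -0.39800649881362915), (0.24533392488956451, 0.18657585978507996), 87.03936767578125)
ckspot [0.576 0.437 0.004]
c1 [0.594 0.379 0.023]
c2 [0.521 0.418 0.022]
c3 [0.561 0.361 0.035]
c4 [0.539 0.335 0.023]
c5 [0.582 0.343 0.018]
1.4 [ 0.44205449 -0.18312562  0.17860831] [ 1.64711157e-05  9.97656273e-01 -6.84247046e-02 -1.46490228e-04]
```

View pics/w1.png

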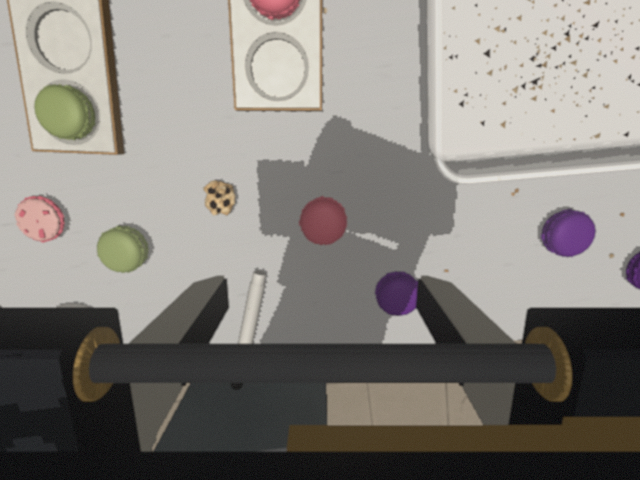

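The wrist view shows pink at (323,221), the pink nest at (277,68) and one purple macaron at (398,293), which is clear of the jaws. I'll check both positions, then descend.

```bash
python3 - <<'E'
from h import *
z=np.load('w1.npz'); P=z['P']
def reg(u,v,R,lo,hi):
    q=P[v-R:v+R+1,u-R:u+R+1].reshape(-1,3); q=q[(q[:,2]>lo)&(q[:,2]<hi)]; return q[:,:2].mean(0).round(4),cv2.minEnclosingCircle(q[:,:2].astype(np.float32)),np.median(q[:,2])
print('pink',reg(323,221,30,.008,.05));print('green',reg(122,249,32,.008,.05)); print('nest',reg(277,68,30,-.01,.0085)); print('nestG',reg(60,40,28,-.01,.0085)); print('cookie',reg(220,198,22,.007,.05));print('broken',reg(40,218,30,.007,.05))
E
python3 -m jog '[[100,[0,0.001,-0.06],[0,0,0]],[100,[0,0.001,-0.12],[0,0,0]],[100,[0,0.001,-0.15],[0,0,0]],[100,[0,0.001,-0.168],[0,0,0]],[100,[0,0.001,-0.168],[0,0,0]]]' 8
```

```text
pink (array([ 0.4432, -0.1845]), ((0.44157859683036804, -0.18434186279773712), 0.022687114775180817), np.float64(0.022581475105178106))
green (array([0.4417, 0.0045]), ((0.4403659403324127, 0.009456048719584942), 0.02321268618106842), np.float64(0.022412826779361156))
nest (array([ 0.5784, -0.1629]), ((0.578227698802948, -0.1640036702156067), 0.025529097765684128), np.float64(0.004130988826532095))
nestG (array([0.624 , 0.0137]), ((0.6234650015830994, 0.012026616372168064), 0.024911977350711823), np.float64(0.004125729588783961))
cookie (array([ 0.4755, -0.0927]), ((0.4750458896160126, -0.09121230989694595), 0.01713729463517666), np.float64(0.013303012203454784))
broken (array([0.4789, 0.0777]), ((0.47759437561035156, 0.08056887239217758), 0.023336689919233322), np.float64(0.012869447019335623))
t: 2.02
eef_pos: [0.4415, -0.182, 0.0099]
orientation: [-0.0, 0.998, -0.069, -0.001]
ft_force: [-0.2, -0.1, -0.4]
gripper_width: 0.0927
```

```bash
python3 -m jog '[[30,[0.001,0,0.001],[0,0,0]],[30,[0.001,0,0.001],[0,0,0]],[30,[0.001,0,0.001],[0,0,0]],[30,[0.001,0,0.001],[0,0,0]],[30,[0.001,0,0.001],[0,0,0]],[30,[0.001,0,0.001],[0,0,0]],[30,[0.001,0,0.001],[0,0,0]],[30,[0.001,0,0.001],[0,0,0]]]' 8
python3 -m jog '[[30,[0,0,0.03],[0,0,0]],[30,[0,0,0.07],[0,0,0]],[30,[0,0,0.07],[0,0,0]]]' 8
```

```text
t: 3.02
eef_pos: [0.4436, -0.1815, 0.0117]
orientation: [0.0, 0.998, -0.068, 0.0]
ft_force: [0.4, 0.3, 3.2]
gripper_width: 0.0417
t: 3.4
eef_pos: [0.4449, -0.1821, 0.0838]
orientation: [0.001, 0.998, -0.068, 0.002]
ft_force: [-0.1, 0.3, -1.7]
gripper_width: 0.0418
```

```bash
python3 -m jog '[[30,[0.05,0.008,0],[0,0,0]],[30,[0.1,0.016,0],[0,0,0]],[30,[0.135,0.02,-0.02],[0,0,0]],[30,[0.135,0.02,-0.045],[0,0,0]],[30,[0.135,0.02,-0.045],[0,0,0]],[30,[0.135,0.02,-0.045],[0,0,0]],[30,[0.135,0.02,-0.045],[0,0,0]]]' 8
python3 - <<'E'
from h import *
im,d,ci=snap('wrist','w2.png'); print(get_obs()['eef_pos'],get_obs()['ft_force'])
E
```

```text
t: 4.28
eef_pos: [0.5789, -0.1618, 0.0376]
orientation: [0.0, 0.998, -0.068, 0.001]
ft_force: [0.2, -0.5, -0.2]
gripper_width: 0.0422
[ 0.57885207 -0.16181224  0.03759402] [ 0.08711331 -1.06010823 -1.02309059]
```

View pics/w2.png

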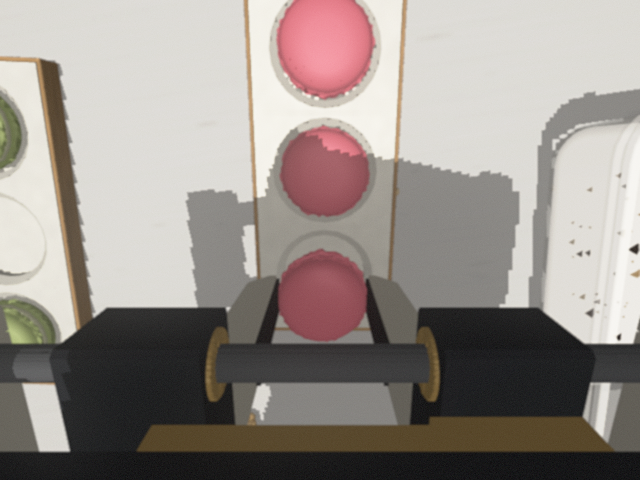

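The macaron at (323,295) is held level and centred over the nest. Lowering it to seat.

```bash
python3 -m jog '[[30,[0,0,-0.012],[0,0,0]],[30,[0,0,-0.017],[0,0,0]],[30,[0,0,-0.020],[0,0,0]],[30,[0,0,-0.021],[0,0,0]],[30,[0,0,-0.021],[0,0,0]],[30,[0,0,-0.021],[0,0,0]]]' 8
```

```text
t: 5.08
eef_pos: [0.5785, -0.1614, 0.0159]
orientation: [-0.0, 0.998, -0.068, -0.0]
ft_force: [-3.2, 1.0, 6.3]
gripper_width: 0.0422
```

```bash
python3 -m jog '[[55,[0,0,0.001],[0,0,0]],[65,[0,0,0.001],[0,0,0]],[65,[0,0,0.001],[0,0,0]],[65,[0,0,0.001],[0,0,0]],[65,[0,0,0.03],[0,0,0]],[65,[0,0,0.09],[0,0,0]],[65,[0,0,0.12],[0,0,0]],[65,[0,0,0.12],[0,0,0]]]' 8
python3 - <<'E'
from h import *
im,d,ci=snap('wrist','w3.png'); P=cloud(d,ci); np.savez('w3.npz',im=im,P=P)
print(get_obs()['eef_pos'],get_obs()['ft_force'])
q=P[200:300,280:370].reshape(-1,3);q=q[q[:,2]>.02]; print(len(q),np.percentile(q,[2,50,98],axis=0))
E
```

```text
t: 6.08
eef_pos: [0.5797, -0.1619, 0.1379]
orientation: [0.001, 0.998, -0.068, 0.002]
ft_force: [0.5, -0.6, -0.9]
gripper_width: 0.0606
[ 0.57873657 -0.16154304  0.13592319] [ 0.42209463  0.67063708 -1.49824574]
2319 [[ 0.55827625 -0.18139377  0.02105105]
 [ 0.57903074 -0.16245716  0.02713532]
 [ 0.59835482 -0.1425744   0.02981932]]
```

View pics/w3.png

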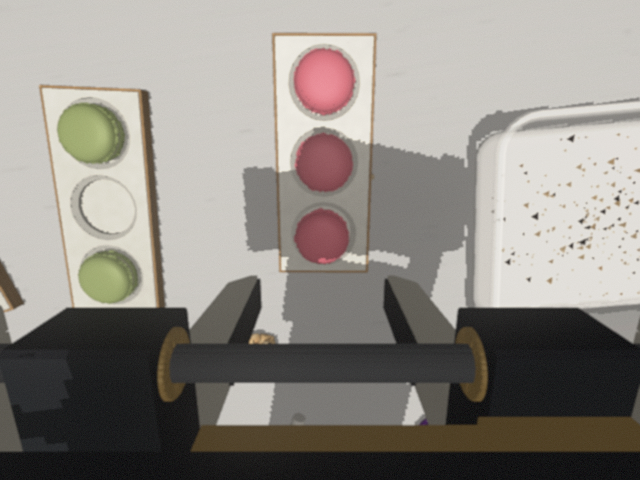

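Pink (322,236) is seated: its top is at 28–29 mm, like its neighbours. Next is green.

```bash
python3 -m jog '[[100,[-0.138,0.1715,-0.01],[0,0,-0.036]],[100,[-0.138,0.1715,-0.02],[0,0,-0.036]],[100,[-0.138,0.1715,-0.03],[0,0,-0.036]],[100,[-0.138,0.1715,-0.05],[0,0,-0.036]],[100,[-0.138,0.1715,-0.07],[0,0,-0.036]],[100,[-0.138,0.1715,-0.07],[0,0,-0.036]]]' 8
python3 - <<'E'
from h import *
z=np.load('w3.npz');P=z['P']
for n,(u0,u1,v0,v1) in {'new':(300,345,213,260),'old':(300,348,140,185),'old1':(302,350,58,104)}.items():
    q=P[v0:v1,u0:u1].reshape(-1,3); q=q[q[:,2]>.024]; c=q.mean(0); print(n,c.round(4),np.percentile(q[:,2],95).round(4),np.linalg.lstsq(np.c_[q[:,:2]-c[:2],np.ones(len(q))],q[:,2],rcond=None)[0].round(3))
print(get_obs()['eef_pos'])
E
```

```text
t: 6.88
eef_pos: [0.4389, 0.0103, 0.0638]
orientation: [0.0, 0.996, -0.086, -0.002]
ft_force: [0.9, 0.3, 0.1]
gripper_width: 0.093
new [ 0.5787 -0.1621  0.0287] 0.029 [ 0.777 -0.101  0.029]
old [ 0.6356 -0.1712  0.0283] 0.0291 [ 0.146 -0.009  0.028]
old1 [ 0.6911 -0.1798  0.0294] 0.029 [-0.93   0.191  0.029]
[0.43893371 0.01030683 0.06377298]
```

```bash
python3 -m jog '[[100,[0.002,0,-0.035],[0,0,0]],[100,[0.002,0,-0.0525],[0,0,0]],[100,[0.002,0,-0.0525],[0,0,0]],[30,[0.002,0,-0.0525],[0,0,0]],[30,[0.002,0,-0.0525],[0,0,0]],[30,[0.002,0,-0.0525],[0,0,0]],[30,[0.002,0,-0.0525],[0,0,0]],[30,[0.002,0,-0.0525],[0,0,0]],[30,[0.002,0,-0.0525],[0,0,0]],[30,[0.002,0,-0.0525],[0,0,0]]]' 8
```

```text
t: 8.12
eef_pos: [0.4426, 0.01, 0.0132]
orientation: [-0.0, 0.996, -0.086, 0.0]
ft_force: [0.6, -0.1, 1.0]
gripper_width: 0.0419
```

```bash
python3 -m jog '[[30,[0,0,0.02],[0,0,0]],[30,[0,0,0.06],[0,0,0]],[30,[0.05,0.001,0.06],[0,0,0]],[30,[0.11,0.001,0.06],[0,0,0]],[30,[0.16,0.002,0.06],[0,0,0]],[30,[0.182,0.002,0.06],[0,0,0]],[30,[0.182,0.002,0.03],[0,0,0]],[30,[0.182,0.002,0.025],[0,0,0]],[30,[0.182,0.002,0.025],[0,0,0]],[30,[0.182,0.002,0.025],[0,0,0]]]' 8
python3 - <<'E'
from h import *
im,d,ci=snap('wrist','w4.png'); print(get_obs()['eef_pos'],get_obs()['ft_force'])
E
```

```text
t: 9.38
eef_pos: [0.625, 0.012, 0.0392]
orientation: [-0.0, 0.996, -0.086, 0.001]
ft_force: [-0.7, -1.1, 0.0]
gripper_width: 0.042
[0.62499498 0.01197397 0.039189  ] [-0.83899904 -0.85368151 -0.73321665]
```

View pics/w4.png

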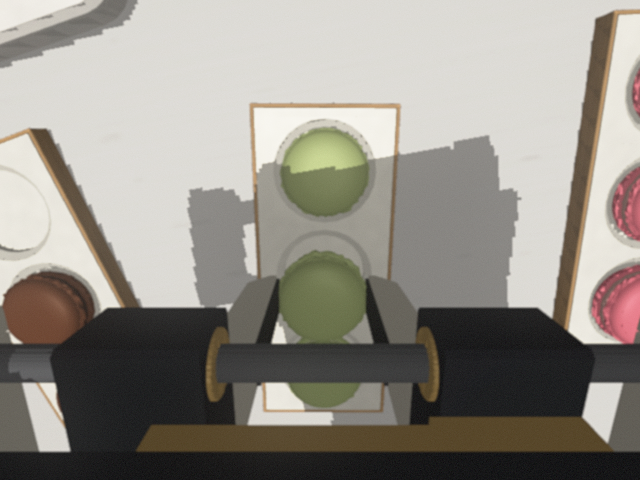

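The green macaron (323,295) is level and centred over the middle nest, so I lower and release it.

```bash
python3 -m jog '[[30,[0,0,-0.012],[0,0,0]],[30,[0,0,-0.017],[0,0,0]],[30,[0,0,-0.02],[0,0,0]],[30,[0,0,-0.021],[0,0,0]],[30,[0,0,-0.021],[0,0,0]]]' 8
```

```text
t: 10.05
eef_pos: [0.6245, 0.012, 0.0174]
orientation: [0.0, 0.996, -0.086, -0.0]
ft_force: [-2.5, 0.1, 4.5]
gripper_width: 0.0419
```

```bash
python3 -m jog '[[55,[0,0,0.001],[0,0,0]],[65,[0,0,0.001],[0,0,0]],[65,[0,0,0.001],[0,0,0]],[65,[0,0,0.001],[0,0,0]],[65,[0,0,0.03],[0,0,0]],[65,[0,0,0.09],[0,0,0]],[65,[-0.02,0.03,0.15],[0,0,0]],[65,[-0.02,0.06,0.15],[0,0,0]],[65,[-0.02,0.06,0.15],[0,0,0]]]' 8
python3 - <<'E'
from h import *
im,d,ci=snap('wrist','w5.png'); P=cloud(d,ci); np.savez('w5.npz',im=im,P=P)
print(get_obs()['eef_pos'],get_obs()['ft_force'])
E
```

```text
t: 11.18
eef_pos: [0.6046, 0.0736, 0.1681]
orientation: [-0.0, 0.996, -0.085, 0.001]
ft_force: [-0.1, -0.6, -0.1]
gripper_width: 0.0604
[0.60449093 0.07246939 0.16718074] [-0.0106879  -0.81097346 -0.14171344]
```

View pics/w5.png

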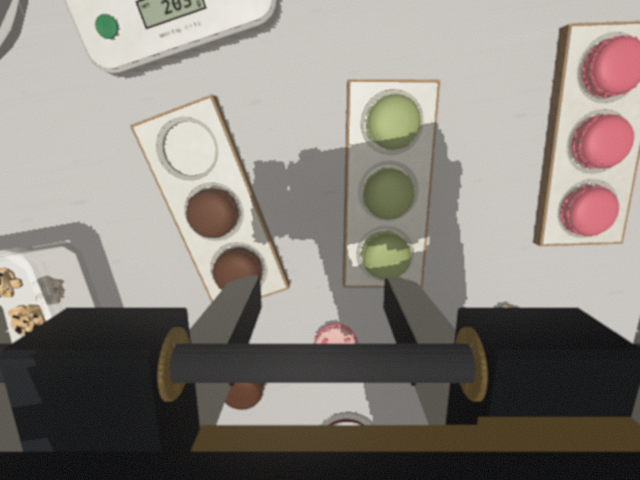

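Green (389,193) is seated between its neighbours, and the brown nest is at (189,148). Measuring both and heading for brown.

```bash
python3 - <<'E'
from h import *
P=np.load('w5.npz')['P']
def reg(n,u,v,R,lo,hi):
    q=P[v-R:v+R+1,u-R:u+R+1].reshape(-1,3); q=q[(q[:,2]>lo)&(q[:,2]<hi)]; print(n,q[:,:2].mean(0).round(4),np.round(cv2.minEnclosingCircle(q[:,:2].astype(np.float32))[0],4),np.percentile(q[:,2],95).round(4))
reg('G1',393,121,24,.022,.05);reg('G2',389,193,24,.022,.05);reg('nestB',189,148,24,-.01,.0085);reg('B2',212,212,26,.022,.05)
q=P[125:172,165:215].reshape(-1,3)
E
python3 -m jog '[[100,[-0.157,0.1115,0],[0,0,0.325]],[100,[-0.157,0.1115,0],[0,0,0.325]],[100,[-0.157,0.1115,-0.02],[0,0,0.325]],[100,[-0.157,0.1115,-0.06],[0,0,0.325]],[100,[-0.157,0.1115,-0.1],[0,0,0.325]],[100,[-0.157,0.1115,-0.1],[0,0,0.325]]]' 8
```

```text
G1 [0.6805 0.0019] [0.6795 0.0007] 0.029
G2 [0.6231 0.0124] [0.6219 0.0123] 0.0289
nestB [0.6887 0.1779] [0.6883 0.1775] 0.006
B2 [0.6319 0.1655] [0.6312 0.1667] 0.029
t: 11.98
eef_pos: [0.446, 0.1823, 0.0648]
orientation: [0.001, 0.997, 0.076, -0.003]
ft_force: [-0.0, 0.2, 0.3]
gripper_width: 0.0927
```

```bash
python3 -m jog '[[100,[0,0,-0.035],[0,0,0]],[100,[0,0,-0.0555],[0,0,0]],[100,[0,0,-0.0555],[0,0,0]],[30,[0,0,-0.0555],[0,0,0]],[30,[0,0,-0.0555],[0,0,0]],[30,[0,0,-0.0555],[0,0,0]],[30,[0,0,-0.0555],[0,0,0]],[30,[0,0,-0.0555],[0,0,0]],[30,[0,0,-0.0555],[0,0,0]],[30,[0,0,-0.0555],[0,0,0]]]' 8
python3 -m jog '[[30,[0,0,0.02],[0,0,0]],[30,[0,0,0.06],[0,0,0]],[30,[0.06,0,0.06],[0,0,0]],[30,[0.12,0,0.06],[0,0,0]],[30,[0.18,-0.006,0.06],[0,0,0]],[30,[0.241,-0.0065,0.06],[0,0,0]],[30,[0.241,-0.0065,0.03],[0,0,0]],[30,[0.241,-0.0065,0.025],[0,0,0]],[30,[0.241,-0.0065,0.025],[0,0,0]],[30,[0.241,-0.0065,0.025],[0,0,0]]]' 8
python3 - <<'E'
from h import *
im,d,ci=snap('wrist','w6.png'); print(get_obs()['eef_pos'],get_obs()['ft_force'])
E
```

```text
t: 13.22
eef_pos: [0.4476, 0.1835, 0.0117]
orientation: [-0.0, 0.997, 0.076, -0.0]
ft_force: [-0.2, 0.3, 0.6]
gripper_width: 0.0417
t: 14.48
eef_pos: [0.6888, 0.1773, 0.038]
orientation: [-0.0, 0.997, 0.076, 0.001]
ft_force: [0.1, -0.1, -0.9]
gripper_width: 0.0419
[0.6888284  0.177254   0.03800703] [-0.53201497 -0.08576245 -0.0512913 ]
```

View pics/w6.png

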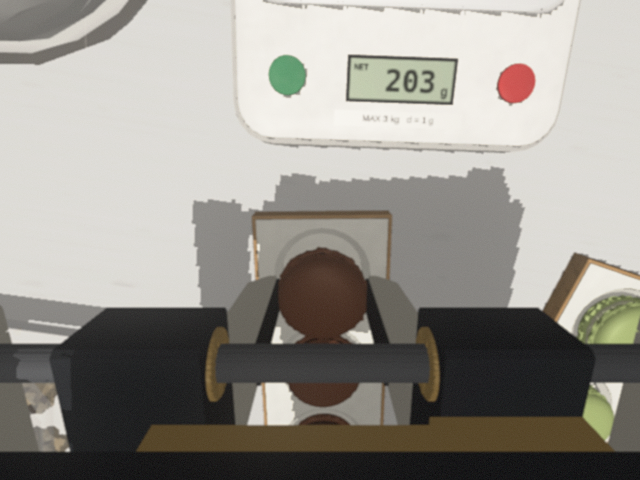

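Brown (323,293) is held level and centred, and the scale is clear. Lowering.

```bash
python3 -m jog '[[30,[0,0,-0.012],[0,0,0]],[30,[0,0,-0.017],[0,0,0]],[30,[0,0,-0.02],[0,0,0]],[30,[0,0,-0.021],[0,0,0]],[30,[0,0,-0.021],[0,0,0]]]' 8
```

```text
t: 15.15
eef_pos: [0.6886, 0.177, 0.016]
orientation: [0.0, 0.997, 0.076, -0.0]
ft_force: [-3.3, -0.7, 3.6]
gripper_width: 0.0419
```

```bash
python3 -m jog '[[55,[0,0,0.001],[0,0,0]],[65,[0,0,0.001],[0,0,0]],[65,[0,0,0.001],[0,0,0]],[65,[0,0,0.001],[0,0,0]],[65,[0,0,0.03],[0,0,0]],[65,[0,0,0.09],[0,0,0]],[65,[0,0,0.13],[0,0,0]],[65,[0,0,0.13],[0,0,0]]]' 8
python3 - <<'E'
from h import *
im,d,ci=snap('wrist','w7.png'); P=cloud(d,ci)
print(get_obs()['eef_pos'])
for n,x,y in(('new',.6885,.1773),('B2',.6317,.1666)):
    q=P.reshape(-1,3); q=q[(np.hypot(q[:,0]-x,q[:,1]-y)<.03)&(q[:,2]>.02)&(q[:,2]<.04)]; print(n,len(q),q.mean(0).round(4),np.percentile(q[:,2],[50,95]).round(4))
E
python3 -m jog '[[100,[-0.06,-0.03,0],[0,0,0]],[100,[-0.12,-0.06,0],[0,0,0]],[100,[-0.17,-0.08,0],[0,0,0]],[100,[-0.21,-0.0963,-0.04],[0,0,0]],[100,[-0.21,-0.0963,-0.08],[0,0,0]],[100,[-0.21,-0.0963,-0.08],[0,0,0]],[100,[-0.21,-0.0963,-0.08],[0,0,0]]]' 8
```

```text
t: 16.15
eef_pos: [0.6902, 0.1773, 0.1495]
orientation: [-0.0, 0.997, 0.076, 0.003]
ft_force: [0.1, -0.2, -0.3]
gripper_width: 0.0602
[0.68903262 0.17711883 0.1467691 ]
new 2112 [0.6897 0.1765 0.0265] [0.0271 0.0289]
B2 1846 [0.6341 0.1677 0.0267] [0.0274 0.0291]
t: 17.08
eef_pos: [0.4791, 0.0808, 0.0661]
orientation: [-0.0, 0.997, 0.076, 0.0]
ft_force: [-0.0, 0.1, 0.1]
gripper_width: 0.0934
```

View pics/w7.png

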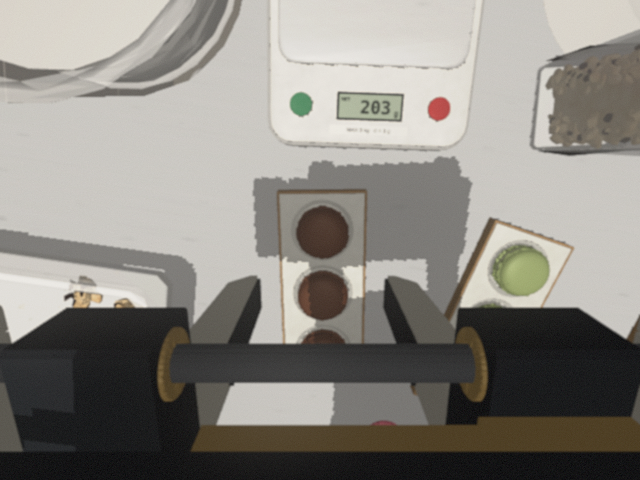

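Brown (322,232) is seated with its top at 29 mm, like its neighbours. Now the broken one.

```bash
python3 -m jog '[[100,[0,0,-0.04],[0,0,0]],[100,[0,0,-0.055],[0,0,0]],[100,[0,0,-0.061],[0,0,0]],[30,[0,0,-0.061],[0,0,0]],[30,[0,0,-0.061],[0,0,0]],[30,[0,0,-0.061],[0,0,0]],[30,[0,0,-0.061],[0,0,0]],[30,[0,0,-0.061],[0,0,0]],[30,[0,0,-0.061],[0,0,0]],[30,[0,0,-0.061],[0,0,0]]]' 8
python3 -m jog '[[30,[0,0,0.03],[0,0,0]],[30,[0,0,0.09],[0,0,0]],[30,[0,0,0.14],[0,0,0]],[30,[0,0,0.14],[0,0,0]]]' 8
```

```text
t: 18.32
eef_pos: [0.4786, 0.0807, 0.0047]
orientation: [-0.0, 0.997, 0.076, 0.0]
ft_force: [-0.3, -0.1, 1.6]
gripper_width: 0.0419
t: 18.82
eef_pos: [0.4804, 0.0809, 0.1478]
orientation: [0.0, 0.997, 0.076, 0.003]
ft_force: [0.8, -0.4, -0.4]
gripper_width: 0.0419
```

```bash
python3 -m jog '[[30,[0.01,-0.06,0],[0,0,0]],[30,[0.02,-0.12,0],[0,0,0]],[30,[0.03,-0.18,0],[0,0,-0.1]],[30,[0.04,-0.24,0],[0,0,-0.15]],[30,[0.05,-0.3,0],[0,0,-0.15]],[30,[0.06,-0.36,0],[0,0,-0.15]],[30,[0.07,-0.42,0],[0,0,-0.15]],[30,[0.078,-0.479,0],[0,0,-0.15]],[30,[0.078,-0.479,0],[0,0,-0.15]],[30,[0.078,-0.479,0],[0,0,-0.15]]]' 8
python3 -m jog '[[30,[0,0,-0.05],[0,0,0]],[30,[0,0,-0.1],[0,0,0]],[30,[0,0,-0.12],[0,0,0]],[30,[0,0,-0.128],[0,0,0]],[30,[0,0,-0.131],[0,0,0]],[30,[0,0,-0.131],[0,0,0]]]' 8
```

```text
t: 20.08
eef_pos: [0.556, -0.3975, 0.143]
orientation: [-0.001, 1.0, 0.001, -0.001]
ft_force: [0.4, 0.6, 0.6]
gripper_width: 0.0416
t: 20.82
eef_pos: [0.5572, -0.3987, 0.015]
orientation: [0.001, 1.0, 0.001, 0.001]
ft_force: [0.0, -0.6, -0.4]
gripper_width: 0.0419
```

```bash
python3 -m jog '[[30,[0,0,-0.0015],[0,0,0]],[30,[0,0,-0.0015],[0,0,0]],[55,[0,0,-0.0015],[0,0,0]],[65,[0,0,-0.0015],[0,0,0]],[65,[0,0,-0.0015],[0,0,0]],[65,[0,0,0.03],[0,0,0]],[65,[0,0,0.09],[0,0,0]],[65,[0,0,0.15],[0,0,0]],[65,[0,0,0.15],[0,0,0]]]' 8
python3 - <<'E'
from h import *
im,d,ci=snap('wrist','w8.png'); print(get_obs()['eef_pos'])
E
python3 -m jog '[[100,[-0.01,0.06,0],[0,0,0]],[100,[-0.02,0.12,0],[0,0,0]],[100,[-0.04,0.18,0],[0,0,0]],[100,[-0.06,0.24,0],[0,0,0]],[100,[-0.08,0.306,-0.04],[0,0,0]],[100,[-0.08,0.306,-0.08],[0,0,0]],[100,[-0.08,0.306,-0.1],[0,0,0]],[100,[-0.08,0.306,-0.1],[0,0,0]]]' 8
```

```text
t: 21.95
eef_pos: [0.5584, -0.3998, 0.1692]
orientation: [0.003, 1.0, 0.001, 0.003]
ft_force: [-0.9, 0.0, -0.6]
gripper_width: 0.0602
[ 0.55727641 -0.39886696  0.16586975]
t: 23.0
eef_pos: [0.475, -0.0917, 0.0616]
orientation: [-0.001, 1.0, 0.002, -0.002]
ft_force: [0.2, 0.0, 0.3]
gripper_width: 0.0927
```

View pics/w8.png

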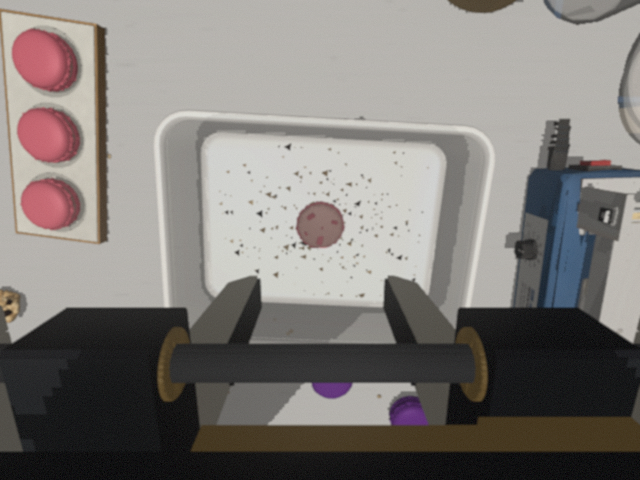

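The broken macaron (321,224) lies cream side up in the crumb tray. Now the cookie.

```bash
python3 -m jog '[[100,[0,0,-0.04],[0,0,0]],[100,[0,0,-0.055],[0,0,0]],[100,[0,0,-0.06],[0,0,0]],[15,[0,0,-0.06],[0,0,0]],[15,[0,0,-0.06],[0,0,0]],[15,[0,0,-0.06],[0,0,0]],[15,[0,0,-0.06],[0,0,0]],[15,[0,0,-0.06],[0,0,0]],[15,[0,0,-0.06],[0,0,0]],[15,[0,0,-0.06],[0,0,0]]]' 12
python3 -m jog '[[15,[0,0,0.03],[0,0,0]],[15,[0,0,0.09],[0,0,0]],[15,[0,0,0.15],[0,0,0]],[15,[0,0,0.15],[0,0,0]]]' 12
```

```text
t: 24.25
eef_pos: [0.4766, -0.0923, 0.0037]
orientation: [0.0, 1.0, 0.001, 0.0]
ft_force: [0.4, 0.9, 1.3]
gripper_width: 0.0315
t: 24.75
eef_pos: [0.4786, -0.0929, 0.1577]
orientation: [0.001, 1.0, 0.001, 0.004]
ft_force: [0.6, -1.0, 0.2]
gripper_width: 0.0316
```

```bash
python3 -m jog '[[15,[0.01,0.06,0.02],[0,0,0]],[15,[0.02,0.12,0.02],[0,0,0]],[15,[0.03,0.18,0.02],[0,0,0]],[15,[0.04,0.24,0.02],[0,0,0]],[15,[0.05,0.3,0.02],[0,0,0]],[15,[0.06,0.36,0.02],[0,0,0]],[15,[0.07,0.42,0.02],[0,0,0]],[15,[0.08,0.48,0.02],[0,0,0]],[15,[0.0935,0.52,0.02],[0,0,0]],[15,[0.0935,0.52,0.02],[0,0,0]]]' 12
python3 -m jog '[[15,[0,0,0],[0,0,0]],[15,[0,0,0],[0,0,0]]]' 12
python3 - <<'E'
from h import *
im,d,ci=snap('wrist','w9.png'); P=cloud(d,ci); np.savez('w9.npz',P=P,im=im); o=get_obs(); print(o['eef_pos'],o['gripper_width'])
q=P.reshape(-1,3); q=q[(q[:,2]>.013)&(q[:,2]<.035)&(q[:,0]>.48)&(q[:,0]<.63)&(q[:,1]>.31)&(q[:,1]<.48)]
g,_,_=np.histogram2d(q[:,0],q[:,1],bins=[np.arange(.48,.631,.01),np.arange(.31,.481,.01)])
print('rows x .48.., cols y .31..');print((g>3).astype(int))
E
```

```text
t: 26.0
eef_pos: [0.5694, 0.4298, 0.1712]
orientation: [0.0, 1.0, 0.003, -0.001]
ft_force: [-0.0, -0.5, 0.1]
gripper_width: 0.0317
t: 26.25
eef_pos: [0.5701, 0.4266, 0.1734]
orientation: [0.0, 1.0, 0.001, -0.0]
ft_force: [-0.0, -0.6, -0.7]
gripper_width: 0.0316
[0.57015043 0.42670051 0.17365447] 0.03186451179630002
rows x .48.., cols y .31..
[[1 0 0 0 0 0 0 0 1 0 0 0 0 0 1 0 0]
 [0 0 0 0 0 0 0 0 0 0 0 0 0 0 0 0 0]
 [0 0 0 0 0 0 0 0 0 0 0 0 0 0 0 0 0]
 [0 0 0 0 0 0 0 0 0 0 0 0 0 0 0 0 1]
 [0 0 0 0 0 0 0 0 0 1 1 1 0 0 0 0 1]
 [0 1 1 1 0 0 0 0 0 1 1 1 0 0 0 0 1]
 [0 1 1 1 1 0 0 0 0 0 0 0 0 0 0 0 1]
 [0 1 1 1 1 1 1 0 0 0 0 0 0 0 0 0 1]
 [0 0 0 1 1 1 1 0 0 0 0 0 0 0 0 0 1]
 [0 0 1 1 1 1 1 0 0 0 0 0 0 0 0 0 1]
 [0 1 1 1 1 0 1 1 0 0 0 0 0 0 0 0 1]
 [0 0 0 1 1 1 1 1 1 0 0 0 0 0 0 0 1]
 [0 0 0 0 0 1 1 1 1 0 0 0 0 0 0 0 1]
 [1 0 0 0 0 0 0 0 0 0 0 0 0 0 0 0 1]
 [1 1 1 1 1 1 1 1 1 1 1 1 1 1 1 1 1]]
```

View pics/w9.png

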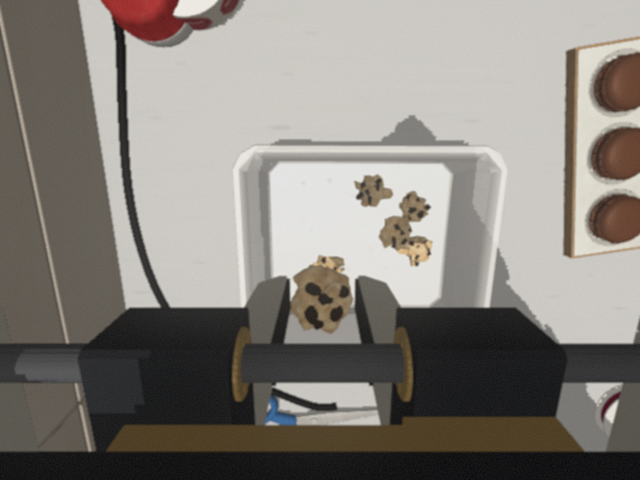

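The cookie (322,298) is held over free floor. The other cookies are at (373,189), (414,207), (396,232), (414,250) and (330,265). The free gap in y is 0.39–0.47, so I lower at y≈0.425 and open only a little.

```bash
python3 -m jog '[[15,[0,-0.002,-0.05],[0,0,0]],[15,[0,-0.002,-0.1],[0,0,0]],[15,[0,-0.002,-0.14],[0,0,0]],[15,[0,-0.002,-0.155],[0,0,0]],[15,[0,-0.002,-0.162],[0,0,0]],[15,[0,-0.002,-0.162],[0,0,0]],[15,[0,-0.002,-0.162],[0,0,0]]]' 12
python3 -m jog '[[40,[0,0,0],[0,0,0]],[44,[0,0,0],[0,0,0]],[44,[0,0,0],[0,0,0]],[44,[0,0,0],[0,0,0]],[44,[0,0,0.03],[0,0,0]],[44,[0,0,0.08],[0,0,0]],[44,[0,0,0.13],[0,0,0]],[44,[0,0,0.17],[0,0,0]],[44,[-0.05,-0.05,0.17],[0,0,0]],[44,[-0.1,-0.1,0.17],[0,0,0]]]' 12
python3 -m jog '[[44,[-0.05,-0.06,0],[0,0,0]],[44,[-0.1,-0.12,0],[0,0,0]],[44,[-0.15,-0.18,0],[0,0,0]],[44,[-0.15,-0.24,0],[0,0,0]],[44,[-0.15,-0.3,0],[0,0,0]],[44,[-0.15,-0.36,0],[0,0,0]],[44,[-0.15,-0.42,0],[0,0,0]],[44,[-0.2,-0.48,0],[0,0,0]],[44,[-0.2,-0.54,0],[0,0,0]],[44,[-0.2,-0.6,0],[0,0,0]]]'
python3 - <<'E'
from h import *
im,d,ci=snap('top'); cv2.imwrite('pics/end.png',cv2.resize(im[150:325,90:540,::-1],(800,320),interpolation=cv2.INTER_CUBIC)); print(get_obs()['t'],get_obs()['eef_pos'])
E
```

```text
t: 27.18
eef_pos: [0.5708, 0.4261, 0.0132]
orientation: [-0.001, 1.0, 0.001, 0.001]
ft_force: [-0.6, -0.3, -0.9]
gripper_width: 0.0316
t: 28.42
eef_pos: [0.4806, 0.3363, 0.1818]
orientation: [-0.0, 1.0, 0.002, 0.0]
ft_force: [-0.2, -1.0, -0.6]
gripper_width: 0.041
t: 29.68
eef_pos: [0.2831, -0.2334, 0.1821]
orientation: [0.0, 1.0, 0.001, 0.001]
ft_force: [0.8, 0.1, 0.4]
gripper_width: 0.0408
29.725 [ 0.28325279 -0.23962933  0.18253586]
```

View pics/end.png

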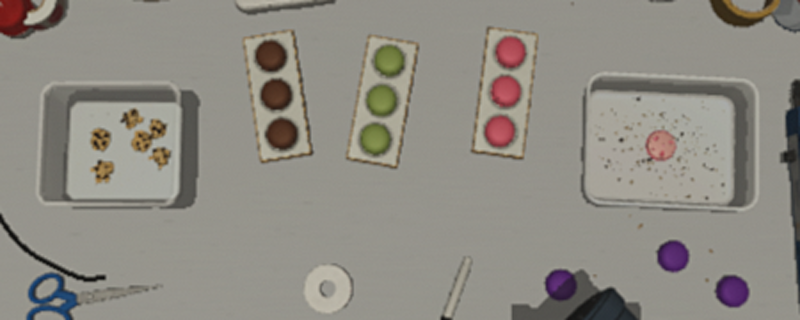

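All five items are in place: the packs are full, the broken macaron is in the crumb tray at (661,145), and the cookie lies flat in its tray at (100,139). The purple macarons and everything else are untouched.

```bash
python3 -m jog '[[44,[0,0,0],[0,0,0]],[44,[0,0,0],[0,0,0]]]'; python3 -c "from bench import order; print(order.close_job())"
```

```text
t: 29.98
eef_pos: [0.284, -0.2304, 0.1815]
orientation: [-0.0, 1.0, 0.002, -0.0]
ft_force: [-1.2, -0.5, -0.0]
gripper_width: 0.0409
the job is handed in; nothing more can be done
None
```

All five pieces are sorted and the job is handed in at about 30 s: pink, green and brown each in its pack's empty nest, then the broken macaron in the crumb tray, then the stray cookie in the cookie tray.

- **Whole macarons:** depth readings after each placing put their tops at about 29 mm, the same as the neighbours already packed. They were set down with about 4–6 N of contact force. A quick tilt fit I tried on the pink pack was unusable: the points were unevenly sampled, and it also gave large slopes for macarons already packed. I judged flatness from the equal heights and the pictures.
- **Broken macaron:** it was set on the crumb tray's floor, cream side up.
- **Cookie:** I released it 2–4 mm above free floor. Another cookie sits in the half nearer the robot, so it went on the far-left free patch, not the middle of either half.
- **Final picture:** the top view shows everything in place, the purple macarons untouched, and the arm clear of the work. The last checks showed no other faults.

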